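Seat the hub damper and pick out the steel spacer

ROBOT

A 7-joint arm with a two-finger parallel gripper is mounted at the origin on the work surface. World frame = base frame: x ahead of the robot, y to its left, z up, the work surface at z = 0. Lengths are in mm, angles in rad, forces in N, time in s.
With the tool pointing down it reaches from about 400 to 875 mm from the base axis. Payload 4.4 kg.
Tool frame: the origin (TCP) lies at the very end of the fingers, on their centre line; the grasp point (between the pads) lies 19 mm behind it; y points along the fingers, z is the direction in which the jaws open and shut, and the axes are right-handed (so a half turn about y gives the same grasp; the last joint's range is limited). The gripper opens to 85 mm and grips with 20 to 120 N. Pads are 22 mm wide; open, the fingers measure 114 mm over their backs; the gripper's body (76 mm by 85 mm) begins 54 mm behind the grasp point. The pads swing forward as they close: fully open they stand 13 mm farther back than shut.
Start: joints at [-1.234, 0.628, 0.038, 1.517, -0.027, 0.996, -0.02], TCP at [254.774, 598.004, 192.813] pointing down, gripper open.
Joint ranges: [-3.06, 3.06], [-0.37, 2.12], [-1.25, 1.32], [0.18, 2.47], [-1.1, 4.24], [0.23, 1.98], [-2.94, 2.94]. Speed limits (rad/s): [2.57, 2.57, 3.14, 3.14, 3.14, 3.14, 3.14].

INTERFACE

Orientations are given as [roll, pitch, yaw] about the fixed x, y, z axes, in that order (R = Rz(yaw) Ry(pitch) Rx(roll)).
In Python, from cell import * gives the robot as it stands.
- The arm moves only by the tool apply_moves, never from a script. Its argument "targets" is a list of rows, each a list of 6 numbers: the shift along the tool's x, y, z in units of 40 mm (1.0 is 40 mm), then the turn, a rotation vector about the tool's x, y, z in units of 8 degrees (1.0 is 8 degrees). A call has 1 to 12 rows; each row shifts and turns the commanded pose from where the row before left it, along the tool's axes as they then stand; what a row does not reach is not made up. A row lasts 1/8 s, in which the tool goes at most 62.5 mm and 10.7 degrees, less where a joint would pass 70% of its speed; a pose out of reach is approached as far as the arm can. A call is refused whole if a number of a shift passes 1 or a number of a turn 1, either way. A call with a gripper value outside its range is refused whole. "jaw" is the gripper command: -1 is shut, 1 is fully open, values between are in proportion, set as the call begins (left out, the last holds). The fingers move at their own pace and stop on an object; the grip force is fixed at half the most. Time passes only in rows, so rows that do not move let the fingers close. It gives the time, the measured TCP pose, the force and the opening at its end, in the units of the state.
- read_state(): the state, without advancing time (a new reading comes with each control period).
- get_image(name): name is "side" or "top"; returns the picture (400x640x3 uint8, red, green, blue); there is no depth.
- calibration(name): a dict with "fx", "fy", "cx", "cy" (pixels), "k1" (the pictures are not rectified: a ray, as slopes to the right and down, at radius r is drawn at 1 + k1 r^2 times it, then the intrinsics apply), "world_from_camera" (4x4, takes a point from camera to world coordinates). Camera axes: x right, y down, z forward; pixel columns grow to the right and rows downward; lengths in mm; the calibration is good to about 2 mm. A picture is of the moment at which its call begins. calibration takes no time and is no camera call.
- finish_job(): hands the job in, once; it reports no verdict.
The state is a dict: "clock": time; "qpos": joint angles; "qd": joint speeds; "tau": joint torques, N m; "eef_pos": TCP position; "tool_rot": TCP orientation; "force": force on the tool from outside, world axes, zero at the start; "torque": the same for the moment, N m; "width": finger opening in mm.
Only numpy, scipy, OpenCV 4.12 (cv2) and the standard library are available. Lean on these libraries where they do the work, as an engineer would, in place of code of your own. Each camera call takes 0.05 s, during which the arm holds its last target. There are 200 camera calls.

TASK

Put the loose rubber damper into the hub's empty pocket, wide end outward, and press it down until its shoulder is flush with the hub's top face. Then lift the two look-alike axle spacers clear of their tray one at a time, each at least once and with the other standing in the tray, judge by force which is the heavier (the steel one), and leave the lighter one standing upright in the tray. Finish while holding the heavier spacer in the gripper, still and upright, a few centimetres above the middle of the hub and not touching it (do not put it down or let go), with everything else left where it was.

Things in the scene. Friction and masses are not known exactly. Their poses are not given: they have to be found in the camera images.
- damper_lug (a point): loose black rubber damper: flat wedge 36 mm long (x), 24 mm wide at the narrow and 50 mm at the wide end (y), 22 mm high, flat on the table; on top in the middle a lug to grip, 18 mm (x) by 26 mm (y), 14 mm high (36 mm in all, about 50 g). Point: centre of the lug, 29 mm above the underside, 7 mm above the wedge's flat top (its shoulder); x points to the wide end, z up
- pocket (a point): the hub's one empty pocket (the other three hold fixed dampers whose lugs stand 14 mm above the face): the damper's wedge shape, 3 mm larger on every side. Point: middle of its mouth, level with the hub's top face; x points outward from the hub's centre to the wide end, which takes the damper's wide end; z up. Damper home: lug centre straight above this point by 7 mm
- seat (a joint): stiff seat plate at the bottom of the empty pocket, m pushed down: 0 at the start, when a damper put in rests on it 6 mm proud of the face; 0.006 is the hard stop, damper flush. It takes about 6 to 10 N to push down and stays where it is left
- hub_centre (a point): the middle of the wheel hub: a black round hub with two flanges 180 mm across, its rim 160 mm across, lying on the table, fixed, its flat top face 70 mm above the table, with a ball bearing (2 mm proud) in the centre and four wedge pockets around it, their middles 47 mm from the centre. Point: centre of the top face; z up
- tray: shallow grey tray, fixed, 120 mm (its x) by 190 mm (its y), floor 6 mm thick, rim 14 mm high and 4 mm thick. Origin: centre of the underside, on the table; z up. The two spacers stand on its floor about 50 mm either side of its middle along y
- spacer_p_centre (a point): one of two look-alike dark metal axle spacers, upright on the tray: collar 44 mm across, 8 mm high at the foot, round body 34 mm across above, 60 mm high in all. One is steel (about 0.4 kg), the other aluminium (under half of that); they look the same and their places are mixed at each start. Point: its centre, half-way up, 30 mm above its underside; z along its axis, up
- spacer_q_centre (a point): one of two look-alike dark metal axle spacers, upright on the tray: collar 44 mm across, 8 mm high at the foot, round body 34 mm across above, 60 mm high in all. One is steel (about 0.4 kg), the other aluminium (under half of that); they look the same and their places are mixed at each start. Point: its centre, half-way up, 30 mm above its underside; z along its axis, up
- nut_mid (a point): bystander, loose, to be left where it is: steel nut, 26 mm across, 10 mm high, on the tray between the spacers, towards its -x rim. Point: its centre
- bearing_mid (a point): bystander, loose, to be left where it is: ball bearing, 42 mm across, 14 mm high, lying on the table. Point: its centre
- jar_mid (a point): bystander, loose, to be left where it is: clear jar, 56 mm across, 70 mm high. Point: its centre
- tin_mid (a point): bystander, loose, to be left where it is: aluminium tin, 72 mm across, 60 mm high. Point: its centre
- wrench_grip (a point): bystander, loose, to be left where it is: wrench lying on the table. Point: its handle
- driver_grip (a point): bystander, loose, to be left where it is: screwdriver lying on the table. Point: its handle
Mind the look-alikes: they are no part of the job. Of the things shaped like the tray, the grey one is meant.

How it is judged (in metres and radians):
On the way, in this order (a step that is already met when the one before it is completed fails the run):
1. the damper is in the empty pocket with its shoulder flush with the hub's face (z of damper_lug in the frame of pocket between 0.0045 and 0.009 m and horizontal distance between damper_lug and pocket below 0.006 m and angle between damper_lug's own z axis and vertical below 0.1 rad), for 0.2 s.
2. the lighter spacer is lifted clear of the tray (15 mm or more) in the fingers while the heavier stands on the tray (((z of spacer_p_centre in the frame of tray above 0.051 m and contact force between the fingers and spacer_p above 0.5 N and contact force between spacer_q and tray above 2.3 N) or (z of spacer_q_centre in the frame of tray above 0.051 m and contact force between the fingers and spacer_q above 0.5 N and contact force between spacer_p and tray above 2.3 N))), for 0.2 s.
At the end, for the whole second after the job is handed in: Damper flush with the hub face within about 2 mm. Heavier spacer held in the fingers, still, upright within 0.2 rad, axis within 30 mm of the hub centre, underside 6 to 120 mm above the hub face, not touching the hub. Lighter spacer upright on the tray floor, released (all of step 1 and ((horizontal distance between spacer_p_centre and hub_centre below 0.03 m and z of spacer_p_centre in the frame of hub_centre between 0.036 and 0.15 m and angle between spacer_p_centre's own z axis and vertical below 0.2 rad and linear speed of spacer_p below 0.03 m/s and contact force between the fingers and spacer_p above 1 N and contact force between spacer_p and hub below 0.05 N and angle between spacer_q_centre's own z axis and vertical below 0.1 rad and z of spacer_q_centre in the frame of tray between 0.031 and 0.041 m and x of spacer_q_centre in the frame of tray between -0.056 and 0.056 m and y of spacer_q_centre in the frame of tray between -0.091 and 0.091 m and linear speed of spacer_q below 0.02 m/s and contact force between the fingers and spacer_q below 0.05 N and contact force between spacer_q and tray between 0.5 and 2.3 N) or (horizontal distance between spacer_q_centre and hub_centre below 0.03 m and z of spacer_q_centre in the frame of hub_centre between 0.036 and 0.15 m and angle between spacer_q_centre's own z axis and vertical below 0.2 rad and linear speed of spacer_q below 0.03 m/s and contact force between the fingers and spacer_q above 1 N and contact force between spacer_q and hub below 0.05 N and angle between spacer_p_centre's own z axis and vertical below 0.1 rad and z of spacer_p_centre in the frame of tray between 0.031 and 0.041 m and x of spacer_p_centre in the frame of tray between -0.056 and 0.056 m and y of spacer_p_centre in the frame of tray between -0.091 and 0.091 m and linear speed of spacer_p below 0.02 m/s and contact force between the fingers and spacer_p below 0.05 N and contact force between spacer_p and tray between 0.5 and 2.3 N))); the arm keeps its last pose, push and grip.
It fails at once if a bystander was moved by more than 30 mm (distance of any of nut_mid, bearing_mid, jar_mid, tin_mid, wrench_grip, driver_grip from where it was at the start of the episode above 0.03 m).
It also fails if it takes over 72 s, if anything falls off the work surface, if the arm or the gripper's body presses on something with over 40 N, if the wrist force passes 120 N, or if a joint passes its speed limit or range.

## Working session

There is one attempt and no reset: what is moved stays moved. The work goes in short steps, Python scripts to look and compute and a tool call to move; the robot and the scene stay as the last step left them, time stands still between calls to the robot, and variables do not carry over. Pictures are saved under pics/ and viewed, about 8 in all and at most 12, crops included, and the job is handed in when it is done.

Besides the shell and the picture viewer there is one more tool, called after "Call:" by a JSON object that holds its "fn" and its "kwargs". apply_moves: Moves the arm, as the interface text tells. Its arguments: {"type":"object","properties":{"targets":{"type":"array"},"jaw":{"type":"number"}},"required":["targets"]}

```bash
ls; mkdir -p pics; python3 - <<'E'
from cell import *
import cv2
for n in("top","side"):
    im=get_image(n); cv2.imwrite(f"pics/{n}0.png",im[:,:,::-1]); print(n,calibration(n))
print(read_state())
E
```

```text
pics
top {'fx': 501.37028850683043, 'fy': 501.37028850683043, 'cx': 321.8272804386506, 'cy': 208.17207099111886, 'k1': -0.08894715860694102, 'world_from_camera': array([[ 2.55333626e-02, -9.94547716e-01,  1.01108302e-01,
         4.35542515e+02],
       [-9.99638822e-01, -2.45534070e-02,  1.09249747e-02,
        -5.10882938e+00],
       [-8.38285535e-03, -1.01350735e-01, -9.94815438e-01,
         1.38810082e+03],
       [ 0.00000000e+00,  0.00000000e+00,  0.00000000e+00,
         1.00000000e+00]])}
side {'fx': 404.0677256523352, 'fy': 404.0677256523352, 'cx': 321.2836157956411, 'cy': 206.8126898889951, 'k1': -0.07343408560117984, 'world_from_camera': array([[ 9.98722652e-01, -2.46515783e-02,  4.41062853e-02,
         5.02712180e+02],
       [-4.87698032e-02, -6.98561471e-01,  7.13886109e-01,
        -7.40981345e+02],
       [ 1.32125322e-02, -7.15125283e-01, -6.98871418e-01,
         8.12370650e+02],
       [ 0.00000000e+00,  0.00000000e+00,  0.00000000e+00,
         1.00000000e+00]])}
{'clock': 0.1, 'qpos': array([-1.23382556,  0.62926177,  0.03851443,  1.51824975, -0.02703904,
        0.99629154, -0.02001965]), 'qd': array([ 0.00185483, -0.00083291,  0.00082221, -0.00223232,  0.00032565,
       -0.00093695, -0.00041081]), 'tau': array([ 2.52191887e-03, -5.64527965e+01,  1.23044964e+00, -1.93973708e+01,
        1.13613450e-02,  5.37293134e-03,  3.46983327e-06]), 'eef_pos': array([254.53906305, 597.42277034, 191.98292533]), 'tool_rot': array([-1.57248670e+00, -2.52355003e-05, -4.02867588e-01]), 'force': array([-0.05804438,  0.52721639,  0.93341158]), 'torque': array([-0.01511426,  0.03093916, -0.00090034]), 'width': 85.41137577683466}
```

View pics/top0.png

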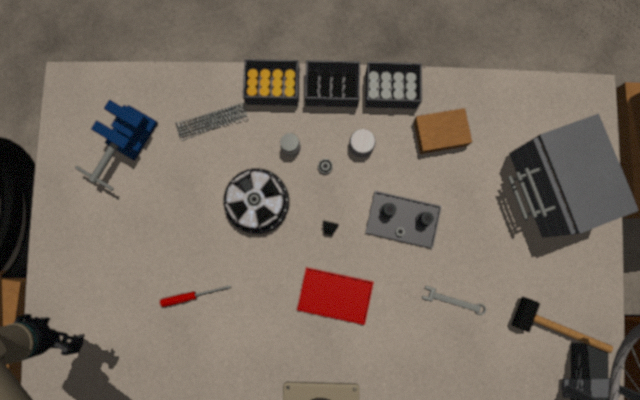

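View pics/side0.png

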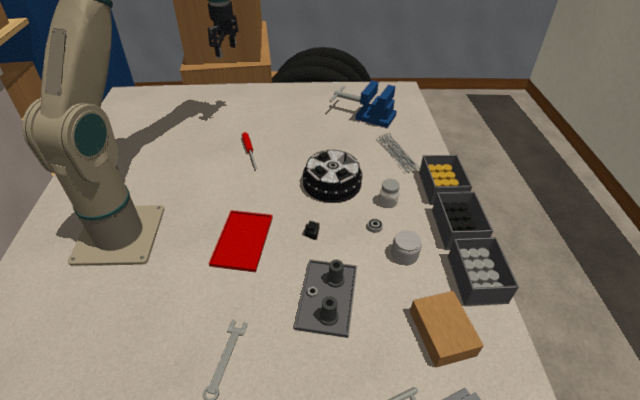

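Top view: hub at (255,201), damper at (330,228), grey tray at (402,219) with spacers at (388,211) and (424,219) and the nut at (400,231). The red tray at (335,296) is the look-alike; so is the loose bearing at (325,167), which isn't needed. Side view: hub (333,173), damper (312,229), spacers (336,272) and (328,310). Next is a close crop.

```bash
python3 - <<'E'
import cv2,numpy as np
t=cv2.imread("pics/top0.png");s=cv2.imread("pics/side0.png")
a=cv2.resize(t[160:250,215:350],None,fx=5.9,fy=5.9,interpolation=cv2.INTER_CUBIC)[:,:790]
# left top: hub+damper ; bottom: tray(top), hub(side)
A=cv2.resize(t[160:245,215:350],(540,340),interpolation=cv2.INTER_CUBIC)
B=cv2.resize(t[190:250,360:425+20],(340,240),interpolation=cv2.INTER_CUBIC)
C=cv2.resize(s[140:245,290:375],(255+0,315),interpolation=cv2.INTER_CUBIC)
D=cv2.resize(s[255:340,290:360],(210,255),interpolation=cv2.INTER_CUBIC)
o=np.zeros((600,800,3),np.uint8)
o[:340,:540]=A;o[345:585,:340]=B;o[:315,545:800]=C;o[335:590,560:770]=D
cv2.imwrite("pics/crop0.png",np.clip(o.astype(float)*1.6,0,255).astype(np.uint8))
E
```

```text
(no output)
```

View pics/crop0.png

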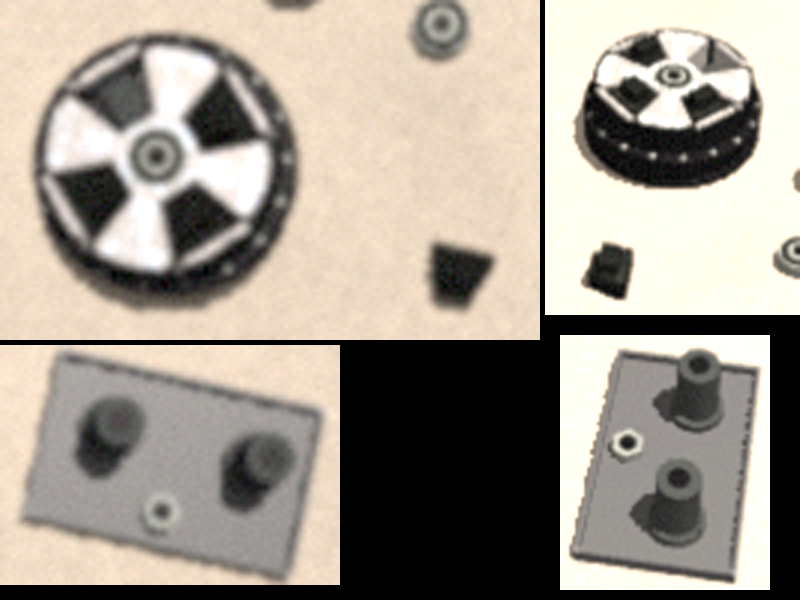

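The crop shows the empty pocket, grey, at the hub's upper left (top ≈(245,184), side ≈(346,157)). The other three are black with lugs. The damper's wide end points up in the top view (+x, slightly −y). Spacer tops are near (390,209) and (428,218). Now I'll measure.

```bash
cat > h.py <<'E'
import cv2,numpy as np
from cell import *
CAL={n:calibration(n) for n in("top","side")}
def ray(n,p):
    c=CAL[n];K=np.array([[c["fx"],0,c["cx"]],[0,c["fy"],c["cy"]],[0,0,1]])
    u=cv2.undistortPoints(np.array(p,float).reshape(-1,1,2),K,np.array([c["k1"],0,0,0]))[:,0]
    W=c["world_from_camera"];d=np.c_[u,np.ones(len(u))]@W[:3,:3].T
    return W[:3,3],d
def plane(n,p,z):
    o,d=ray(n,p);return (o+d*((z-o[2])/d[:,2])[:,None])[:,:2]
def tri(pt,ps):
    o1,d1=ray("top",pt);o2,d2=ray("side",ps);d1=d1[0];d2=d2[0]
    t=np.linalg.lstsq(np.c_[d1,-d2],o2-o1,rcond=None)[0]
    a=o1+t[0]*d1;b=o2+t[1]*d2;return (a+b)/2,np.linalg.norm(a-b)
def blobs(n,im,box,f,k=4,amin=0):
    x0,y0,x1,y1=box;c=cv2.resize(im[y0:y1,x0:x1],None,fx=k,fy=k,interpolation=cv2.INTER_CUBIC)
    m=f(cv2.cvtColor(c,cv2.COLOR_RGB2GRAY)).astype(np.uint8)
    cs,_=cv2.findContours(m,cv2.RETR_EXTERNAL,cv2.CHAIN_APPROX_NONE)
    return [(q[:,0]+.5)/k-.5+[x0,y0] for q in cs if cv2.contourArea(q)/k/k>amin]
E
python3 - <<'E'
from h import *
I={n:cv2.imread(f"pics/{n}0.png")[:,:,::-1].copy() for n in("top","side")}
np.set_printoptions(precision=2,suppress=True)
for n,b in(("top",(226,168,284,226)),("side",(304,145,365,190))):
    g=cv2.cvtColor(I[n],cv2.COLOR_RGB2GRAY)
    print(n,"bg",g[245,300],g[228,330])
    bl=blobs(n,I[n],b,lambda g:g>150,amin=15)
    for q in bl:
        P=plane(n,q,70);M=cv2.moments(P.astype(np.float32).reshape(-1,1,2))
        print(" white",cv2.contourArea(q.astype(np.float32)),M["m10"]/M["m00"],M["m01"]/M["m00"])
for n,b,th in(("top",(315,212,345,245),55),("side",(300,215,325,245),55)):
  for th in(35,45,55,65):
    bl=blobs(n,I[n],b,lambda g:g<th,amin=20)
    for q in bl:
        P=plane(n,q,22).astype(np.float32).reshape(-1,1,2);M=cv2.moments(P)
        ap=cv2.approxPolyDP(P,6,True)[:,0]
        print(n,th,"damper area",cv2.contourArea(P),M["m10"]/M["m00"],M["m01"]/M["m00"],ap.tolist())
for nm,a,b in(("hubc",(254.2,198.7),(332.7,164.8)),("sp1",(389.75,208.75),(336.3,265)),("sp2",(427.75,218.25),(329.7,302.7)),("pocket",(245,184),(346,157))):
    print(nm,tri([a],[b]),plane("top",[a],66),plane("side",[b],66))
E
```

```text
top bg 142 17
 white 151.5625 540.6451682820866 200.2329935846656
 white 129.34375 600.459524875237 239.67371364496304
 white 356.53125 609.1893182360745 159.84607857678776
side bg 170 168
 white 98.5 541.9553439245941 201.69933869393978
 white 313.375 606.9662780457815 186.25390227707607
 white 610.90625 614.4704291024083 252.40106747100032
top 35 damper area 853.0852052556647 520.4675191045184 -11.01166266165227 [[536.9486083984375, 1.9759525060653687], [508.2441711425781, 1.938292145729065], [502.5540771484375, -15.920458793640137], [528.8717041015625, -30.989118576049805]]
top 45 damper area 981.1422758168142 520.2595252381105 -10.769118898170841 [[538.3174438476562, 2.0102438926696777], [504.1548156738281, 1.8355741500854492], [501.1918640136719, -15.953055381774902], [528.905517578125, -32.35329055786133]]
top 55 damper area 1086.1294368861472 520.0385546511961 -10.69892545138413 [[538.9849853515625, 2.710129499435425], [504.80206298828125, 3.2149548530578613], [499.82989501953125, -15.985651016235352], [530.9562377929688, -32.30678939819336]]
top 65 damper area 1191.3635849007
[... 1068 characters left out ...]
, 3.1170084476470947]]
side 65 damper area 1816.6646825536773 521.9682416400605 -19.742802815072352 [[518.4329223632812, 12.258346557617188], [500.1221618652344, -33.21664047241211], [531.508544921875, -51.72187423706055], [540.9679565429688, 2.17177677154541]]
hubc (array([590.72, 189.09,  73.07]), np.float64(1.4582213158019168)) [[590.82 190.12]] [[592.31 198.08]]
sp1 (array([ 574.08, -170.86,   64.72]), np.float64(2.250031000918519)) [[ 572.82 -170.69]] [[ 575.09 -171.74]]
sp2 (array([ 551.73, -271.97,   66.23]), np.float64(3.4881974346344693)) [[ 550.   -272.03]] [[ 553.49 -271.7 ]]
pocket (array([629.99, 213.77,  81.72]), np.float64(4.97560665465109)) [[629.78 216.41]] [[635.3  234.71]]
```

```bash
python3 - <<'E'
from h import *
from scipy.ndimage import map_coordinates
np.set_printoptions(precision=2,suppress=True,linewidth=160)
def proj(n,P):
    c=CAL[n];W=c["world_from_camera"];q=(P-W[:3,3])@W[:3,:3];u=q[:,:2]/q[:,2:]
    s=1+c["k1"]*(u**2).sum(1,keepdims=True);return u*s*[c["fx"],c["fy"]]+[c["cx"],c["cy"]]
from scipy.optimize import minimize
for n in("top","side"):
    g=cv2.cvtColor(cv2.imread(f"pics/{n}0.png"),cv2.COLOR_BGR2GRAY).astype(float)
    def rad(c,r,z=70):
        a=np.arange(360)*np.pi/180
        P=np.c_[c[0]+r*np.cos(a),c[1]+r*np.sin(a),0*a+z];p=proj(n,P)
        return map_coordinates(g,[p[:,1],p[:,0]],order=1)
    # centre: bearing rings, circular evenness of brightness
    f=lambda c:sum(np.var(rad(c,r,72)) for r in(4,7,10,13,16,19))
    best=min(((f((x,y)),x,y) for x in np.arange(580,602,1) for y in np.arange(178,204,1)))
    print(n,"centre",best)
    c=best[1:]
    for r in(36,42,48,54):
        v=rad(c,r); ph=np.sum(v*np.exp(-4j*np.arange(360)*np.pi/180)); 
        b=v>(np.percentile(v,15)+np.percentile(v,90))/2
        e=np.flatnonzero(b!=np.roll(b,1))
        print(r,"white angle mod 90",np.degrees(-np.angle(ph))/4%90,"edges",e)
E
```

```text
top centre (np.float64(80.83583336248259), np.int64(590), np.int64(191))
36 white angle mod 90 78.16100776324085 edges [  8  58  98 150 189 239 278 328]
42 white angle mod 90 78.30607221246423 edges [  8  57  99 149 190 239 279 328]
48 white angle mod 90 78.11874928749474 edges [ 10  57  99 148 190 238 279 327]
54 white angle mod 90 78.36142341084528 edges [ 10  56 100 148 191 238 280 326]
side centre (np.float64(893.1609940336651), np.int64(591), np.int64(190))
36 white angle mod 90 78.00984309231782 edges [ 12  57  97 147 178 239 278 342]
42 white angle mod 90 77.19949596474045 edges [ 13  43  99 146 178 238 279 336]
48 white angle mod 90 77.37840311130807 edges [ 13  47 100 147 180 238 280 331]
54 white angle mod 90 77.83799872087955 edges [ 13  54 100 146 188 237 280 327]
```

Hub centre is (590.5,190.5), found in agreement from both views. The empty pocket lies at 33.3°, so its mouth is at (629.7,216.3). The damper is at (519.5,−11) with yaw ≈−0.235. Moving towards the damper now.

Call:
{"fn": "apply_moves", "kwargs": {"targets": [[1,0.1,-0.95,0,0,0],[1,0.1,-0.95,0,0,0],[1,0.1,-0.95,0,0,0],[1,0.1,-0.95,0,0,0],[1,0.1,-0.95,0,0,0],[1,0.1,-0.95,0,0,0],[1,0.1,-0.95,0,0,0],[1,0.1,-0.95,0,0,0],[1,0.1,-0.95,0,0,0],[1,0.1,-0.95,0,0,0],[1,0.1,-0.95,0,0,0],[1,0.1,-0.95,0,0,0]], "jaw": 0.2}}

```text
clock: 1.6
eef_pos: [518.0, -11.3, 144.5]
tool_rot: [-1.571, 0.0, -0.403]
force: [0.3, 0.5, 0.2]
width: 51.4
```

Call:
{"fn": "apply_moves", "kwargs": {"targets": [[0,0,0,0,1,0],[0,0,0,0,1,0],[0,0,0,0,1,0],[0,0,0,0,1,0],[0,0,0,0,1,0],[0,0,0,0,1,0],[0,0,0,0,1,0],[0,0,0,0,1,0],[0,0,0,0,1,0],[0,0,0,0,1,0],[0,0,0,0,0.05,0],[0,0,0,0,0,0]]}}

```text
clock: 3.1
eef_pos: [517.4, -9.5, 144.6]
tool_rot: [-1.571, -0.0, -1.804]
force: [-0.4, 0.5, 0.6]
width: 51.3
```

Call:
{"fn": "apply_moves", "kwargs": {"targets": [[0.02,1,0.06,0,0,0],[0,1,0,0,0,0],[0,0.5,0,0,0,0],[0,0.4,0,0,0,0],[0,0,0,0,0,0],[0,0,0,0,0,0]]}}

```text
clock: 3.85
eef_pos: [520.4, -11.1, 29.5]
tool_rot: [-1.57, 0.0, -1.806]
force: [0.4, 0.4, -0.1]
width: 51.3
```

```bash
python3 - <<'E'
from h import *
s=get_image("side");t=get_image("top")
A=cv2.resize(s[170:260,270:360],(540,540),interpolation=cv2.INTER_CUBIC)
B=cv2.resize(t[200:250,305:355],(250,250),interpolation=cv2.INTER_CUBIC)
o=np.zeros((540,790,3),np.uint8);o[:,:540]=A;o[:250,540:]=B
cv2.imwrite("pics/g1.png",np.clip(o[:,:,::-1]*1.5,0,255).astype(np.uint8));print(read_state()["eef_pos"])
E
```

```text
[520.49560893 -10.99492329  29.66615434]
```

View pics/g1.png

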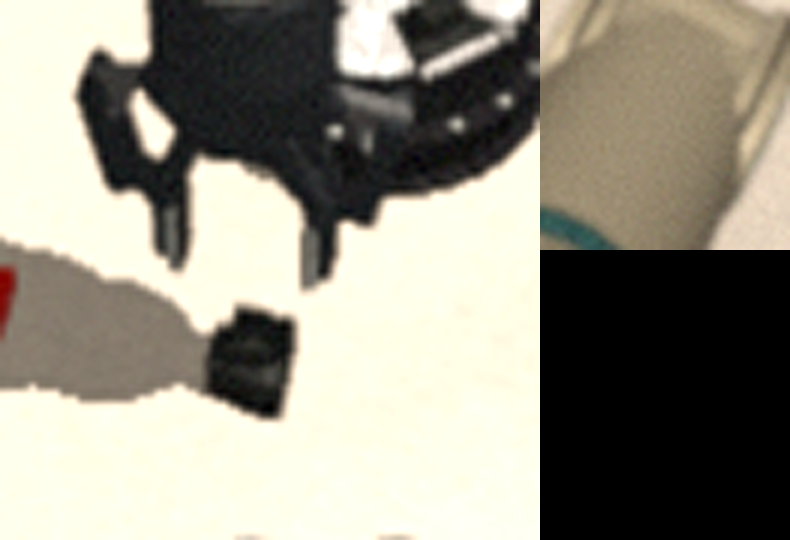

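```bash
python3 - <<'E'
from h import *
m=[[(245)/6+270-.5,(275)/6+170-.5]]
for z in(25,30,36,42,50):print(z,plane("side",m,z))
print("lug top", plane("side",[[(267)/6+270-.5,(316)/6+170-.5]],36))
for z in (0,11,22,36): print(z,plane("side",[[312.6,229]],z),plane("top",[[330.3,228]],z))
E
```

```text
25 [[520.92026617  31.13942512]]
30 [[520.80464028  26.23626566]]
36 [[520.66588921  20.35247431]]
42 [[520.52713814  14.46868296]]
50 [[520.34213672   6.62362782]]
lug top [[529.61187951  -5.30517043]]
0 [[526.1270764    3.32860098]] [[521.97389686 -14.7550181 ]]
11 [[525.81002425  -6.74981507]] [[521.28897168 -14.67857691]]
22 [[525.4929721  -16.82823113]] [[520.6040465  -14.60213572]]
36 [[525.08945118 -29.65530611]] [[519.73232355 -14.50484694]]
```

```bash
cat >> h.py <<'E'
def proj(n,P):
    P=np.atleast_2d(np.array(P,float))
    c=CAL[n];W=c["world_from_camera"];q=(P-W[:3,3])@W[:3,:3];u=q[:,:2]/q[:,2:]
    s=1+c["k1"]*(u**2).sum(1,keepdims=True);return u*s*[c["fx"],c["fy"]]+[c["cx"],c["cy"]]
E
python3 - <<'E'
from h import *
print("start tcp",proj("side",[254.5,597.4,192]),proj("top",[254.5,597.4,192]))
print("now tcp",proj("side",[520.5,-11,29.5]),"lugtop",proj("side",[520,-11,36]))
a=cv2.imread("pics/side0.png")[0:70,195:255];b=cv2.imread("pics/top0.png")[300:400,0:130]
s=get_image("side")[:,:,::-1]
o=np.zeros((600,800,3),np.uint8);o[:420,:360]=cv2.resize(a,(360,420));o[:300,370:760]=cv2.resize(b,(390,300))
cv2.imwrite("pics/g2.png",o)
E
```

```text
start tcp [[228.28905197  66.41409004]] [[ 74.95810356 326.6616922 ]]
now tcp [[310.63464163 225.50918509]] lugtop [[310.43178209 223.83035273]]
```

View pics/g2.png

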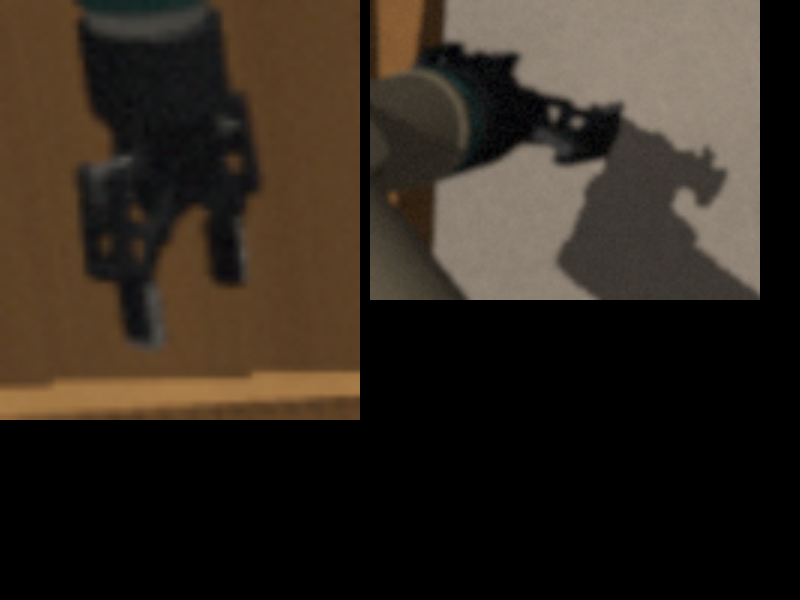

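```bash
python3 - <<'E'
from h import *
np.set_printoptions(precision=1,suppress=True)
print("plate corners top",plane("top",[[283,382],[358,383]],10).tolist())
print("plate side",plane("side",[[93,207],[163,206],[152,262],[70,263]],10))
for nm,p in(("tipA side",(218.5,57)),("tipB side",(233,47))):
  for z in(190,205,230,260): print(nm,z,plane("side",[p],z))
print("top tips",[ (z,plane("top",[(82,340),(57,347)],z).round().tolist()) for z in(190,205,230)])
R=read_state();print(R["qpos"],R["eef_pos"],R["tool_rot"])
im=get_image("top")
cv2.imwrite("pics/t3.png",cv2.resize(im[190:400,250:430],(720,600) if 0 else (514,600))[:,:,::-1])
E
```

```text
plate corners top [[101.33850399432504, 102.79816379988688], [104.27245144521811, -99.59530697262579]]
plate side [[-103.9  101. ]
 [ 101.2   97.9]
 [ 119.3 -104.2]
 [ -92.5 -102.2]]
tipA side 190 [[208.6 681.2]]
tipA side 205 [[215.7 646.9]]
tipA side 230 [[227.5 589.8]]
tipA side 260 [[241.7 521.3]]
tipB side 190 [[251.  768.5]]
tipB side 205 [[257.1 732.1]]
tipB side 230 [[267.2 671.4]]
tipB side 260 [[279.3 598.7]]
top tips [(190, [[223.0, 579.0], [203.0, 642.0]]), (205, [[226.0, 572.0], [206.0, 634.0]]), (230, [[230.0, 559.0], [211.0, 620.0]])]
[-0.2  0.7  0.3  2.  -0.5  0.5  0.2] [520.5 -10.9  29.6] [-1.6  0.  -1.8]
```

View pics/t3.png

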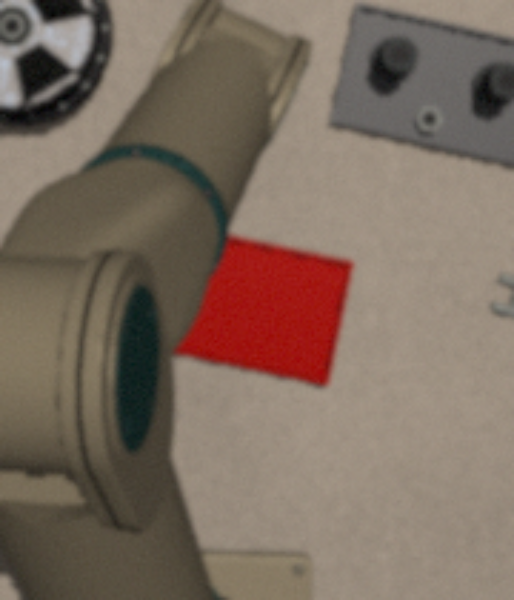

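Base plate checks out at the origin in both views. In both side images the fingertips sit about 30 mm higher than the reported TCP, while x and y agree. With this opening the fingers clear the wedge, so I can step down safely, watching force, and look again.

Call:
{"fn": "apply_moves", "kwargs": {"targets": [[0,0.2,0,0,0,0],[0,0.2,0,0,0,0],[0,0,0,0,0,0],[0,0,0,0,0,0]]}}

```text
clock: 4.55
eef_pos: [519.6, -11.1, 12.6]
tool_rot: [-1.571, -0.0, -1.806]
force: [-0.1, 0.1, 0.2]
width: 51.1
```

```bash
python3 - <<'E'
from h import *
s=get_image("side")
cv2.imwrite("pics/g4.png",np.clip(cv2.resize(s[170:260,270:360],(540,540),interpolation=cv2.INTER_CUBIC)[:,:,::-1]*1.5,0,255).astype(np.uint8));S=read_state();print(S["eef_pos"],S["force"])
E
```

```text
[519.79042632 -11.09907574  12.76386788] [ 0.01332489  1.18092993 -0.59037702]
```

View pics/g4.png

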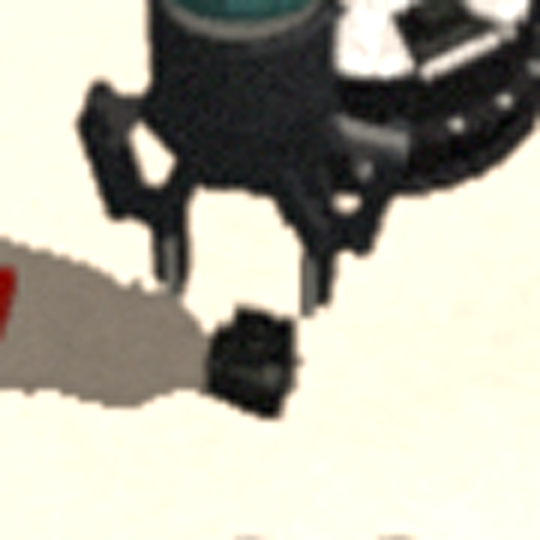

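Call:
{"fn": "apply_moves", "kwargs": {"targets": [[0,0.15,0,0,0,0],[0,0.15,0,0,0,0],[0,0,0,0,0,0]]}}

```text
clock: 4.97
eef_pos: [519.2, -11.0, 0.2]
tool_rot: [-1.572, -0.0, -1.806]
force: [0.3, -0.5, -0.4]
width: 50.9
```

Call:
{"fn": "apply_moves", "kwargs": {"targets": [[0,0,0,0,0,0],[0,0,0,0,0,0],[0,0,0,0,0,0],[0,0,0,0,0,0]], "jaw": -0.4}}

```text
clock: 5.48
eef_pos: [519.8, -11.0, 0.9]
tool_rot: [-1.571, 0.0, -1.806]
force: [0.3, -0.5, -1.0]
width: 25.5
```

```bash
python3 - <<'E'
from h import *
s=get_image("side")
cv2.imwrite("pics/g5.png",np.clip(cv2.resize(s[180:250,275:345],(560,560),interpolation=cv2.INTER_CUBIC)[:,:,::-1]*1.5,0,255).astype(np.uint8));S=read_state();print(S["eef_pos"],S["force"])
E
```

```text
[519.79820271 -10.99118588   0.88392674] [-0.20341246 -0.24325916  0.19461848]
```

View pics/g5.png

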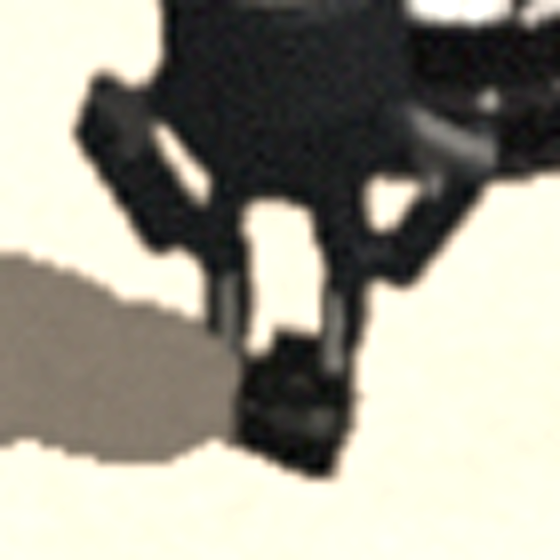

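The fingertips show at the height of the lug's top, around (225,345) and (345,370) in the crop, in front of the wedge and straddling the lug. There's no contact force even at reported z≈1. I'll close gently to test, then step down while watching force.

Call:
{"fn": "apply_moves", "kwargs": {"targets": [[0,0.1,0,0,0,0],[0,0.1,0,0,0,0],[0,0,0,0,0,0]]}}

```text
clock: 5.9
eef_pos: [519.3, -11.0, -7.7]
tool_rot: [-1.572, -0.0, -1.806]
force: [-0.6, 0.3, -0.9]
width: 25.4
```

Call:
{"fn": "apply_moves", "kwargs": {"targets": [[0,0,0,0,0,0],[0,0,0,0,0,0],[0,0,0,0,0,0]], "jaw": -1}}

```text
clock: 6.28
eef_pos: [519.8, -11.0, -7.2]
tool_rot: [-1.571, -0.0, -1.806]
force: [0.0, -0.2, 0.9]
width: 15.3
```

Call:
{"fn": "apply_moves", "kwargs": {"targets": [[0,0,0,0,0,0],[0,0,0,0,0,0],[0,0,0,0,0,0]]}}

```text
clock: 6.65
eef_pos: [519.8, -11.1, -7.2]
tool_rot: [-1.571, -0.0, -1.806]
force: [0.5, 0.4, 0.2]
width: 15.6
```

```bash
python3 - <<'E'
from h import *
s=get_image("side")
cv2.imwrite("pics/g6.png",np.clip(cv2.resize(s[180:250,275:345],(560,560),interpolation=cv2.INTER_CUBIC)[:,:,::-1]*1.7,0,255).astype(np.uint8));S=read_state();print(S["eef_pos"],S["force"],S["width"])
E
```

```text
[519.79055618 -11.05117149  -7.16619237] [ 0.08293145 -0.15869254  0.47115431] 15.222368088319058
```

View pics/g6.png

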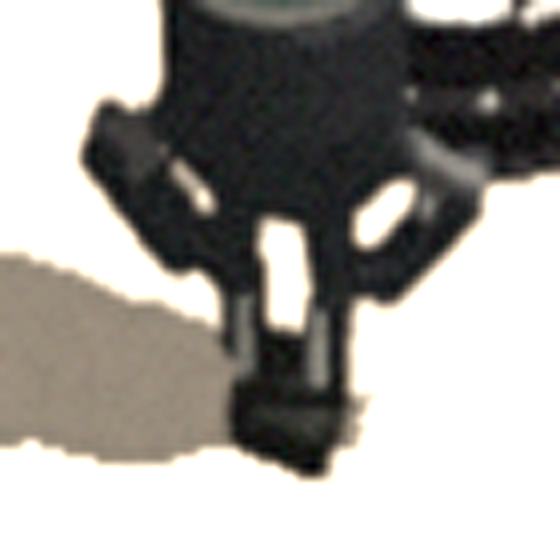

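The jaws stopped on the lug: reading 15.3 mm against the real 18, and the picture shows the lug between the pads. So the reported TCP z is about 30 mm below the real tip. The squeeze centred the damper in x; now I'll turn a quarter and grip across y.

Call:
{"fn": "apply_moves", "kwargs": {"targets": [[0,0,0,0,0,0],[0,0,0,0,0,0],[0,-0.5,0,0,0,0],[0,-0.5,0,0,0,0],[0,0,0,0,-1,0],[0,0,0,0,-1,0],[0,0,0,0,-1,0],[0,0,0,0,-1,0],[0,0,0,0,-1,0],[0,0,0,0,-1,0],[0,0,0,0,-1,0],[0,0,0,0,-1,0]], "jaw": 0.15}}

```text
clock: 8.2
eef_pos: [519.6, -11.0, 32.8]
tool_rot: [-1.571, 0.0, -0.684]
force: [-0.5, 0.1, 0.4]
width: 49.0
```

Call:
{"fn": "apply_moves", "kwargs": {"targets": [[0,0,0,0,-1,0],[0,0,0,0,-1,0],[0,0,0,0,-1,0],[0,0,0,0,-0.25,0],[0,0,0,0,0,0],[0,0,0,0,0,0]]}}

```text
clock: 8.95
eef_pos: [519.7, -11.0, 32.8]
tool_rot: [-1.571, 0.0, -0.237]
force: [-0.4, 0.8, -0.1]
width: 49.2
```

Call:
{"fn": "apply_moves", "kwargs": {"targets": [[0,0.4,0,0,0,0],[0,0.4,0,0,0,0],[0,0.2,0,0,0,0],[0,0,0,0,0,0],[0,0,0,0,0,0]]}}

```text
clock: 9.57
eef_pos: [519.9, -11.0, -7.2]
tool_rot: [-1.571, -0.0, -0.235]
force: [-0.1, 0.3, -0.1]
width: 48.8
```

Call:
{"fn": "apply_moves", "kwargs": {"targets": [[0,0,0,0,0,0],[0,0,0,0,0,0],[0,0,0,0,0,0],[0,0,0,0,0,0],[0,0,0,0,0,0]], "jaw": -1}}

```text
clock: 10.2
eef_pos: [520.1, -11.1, -6.5]
tool_rot: [-1.571, -0.001, -0.235]
force: [-2.1, -0.1, 6.1]
width: 23.3
```

Gripped across y: reading 23.3, true 26, the same offset. The tips touch the shoulder, so reported z −6.5 corresponds to the damper's underside at 0. Lifting and carrying to the pocket.

Call:
{"fn": "apply_moves", "kwargs": {"targets": [[0,-0.5,0,0,0,0],[0,-1,0,0,0,0],[0,-1,0,0,0,0],[0.17,0,0.77,0,0,0],[0.17,0,0.77,0,0,0],[0.17,0,0.77,0,0,0],[0.17,0,0.77,0,0,0],[0.17,0,0.77,0,0,0],[0.17,0,0.77,0,0,0],[0.17,0,0.77,0,0,0],[0.17,0,0.77,0,0,0],[0,0,0,0,-0.84,0]]}}

```text
clock: 11.7
eef_pos: [630.2, 220.1, 92.6]
tool_rot: [-1.568, -0.0, -0.111]
force: [-0.3, 0.1, -0.4]
width: 22.8
```

Call:
{"fn": "apply_moves", "kwargs": {"targets": [[0,0,0,0,-1,0],[0,0,0,0,-1,0],[0,0,0,0,-1,0],[0,0,0,0,-1,0],[0,0,0,0,-1,0],[0,0,0,0,0,0],[0,0,0,0,0,0]]}}

```text
clock: 12.58
eef_pos: [630.0, 215.7, 92.7]
tool_rot: [-1.571, 0.0, 0.578]
force: [0.3, -0.0, -0.9]
width: 23.4
```

Call:
{"fn": "apply_moves", "kwargs": {"targets": [[0,0.5,0.02,0,0,0],[0,0.2,0,0,0,0],[0,0.1,0,0,0,0],[0,0,0,0,0,0]]}}

```text
clock: 13.08
eef_pos: [629.4, 216.6, 60.2]
tool_rot: [-1.571, 0.001, 0.58]
force: [0.0, -0.2, -0.1]
width: 23.4
```

Call:
{"fn": "apply_moves", "kwargs": {"targets": [[0,0.1,0,0,0,0],[0,0,0,0,0,0]]}}

```text
clock: 13.32
eef_pos: [629.6, 216.5, 56.7]
tool_rot: [-1.571, 0.0, 0.58]
force: [-1.3, 0.4, -1.0]
width: 23.2
```

It's 7 mm into the pocket with no side force. Continuing.

Call:
{"fn": "apply_moves", "kwargs": {"targets": [[0,0.1,0,0,0,0],[0,0.1,0,0,0,0],[0,0,0,0,0,0]]}}

```text
clock: 13.7
eef_pos: [629.3, 216.4, 48.3]
tool_rot: [-1.571, 0.001, 0.58]
force: [0.0, -0.8, -0.8]
width: 23.0
```

Call:
{"fn": "apply_moves", "kwargs": {"targets": [[0,0.1,0,0,0,0],[0,0,0,0,0,0]]}}

```text
clock: 13.95
eef_pos: [629.8, 216.6, 45.0]
tool_rot: [-1.571, -0.0, 0.58]
force: [-0.8, -0.2, 2.6]
width: 23.0
```

Call:
{"fn": "apply_moves", "kwargs": {"targets": [[0,0.1,0,0,0,0],[0,0,0,0,0,0]]}}

```text
clock: 14.2
eef_pos: [629.9, 216.7, 41.6]
tool_rot: [-1.571, -0.001, 0.58]
force: [-1.9, -1.2, 5.3]
width: 23.3
```

Call:
{"fn": "apply_moves", "kwargs": {"targets": [[0,0.06,0,0,0,0],[0,0,0,0,0,0]]}}

```text
clock: 14.45
eef_pos: [630.1, 216.8, 41.3]
tool_rot: [-1.572, -0.001, 0.58]
force: [-5.1, -3.0, 18.9]
width: 23.5
```

Hard stop reached at reported z 41.3; flush was predicted at 41.5. Releasing and checking.

Call:
{"fn": "apply_moves", "kwargs": {"targets": [[0,0,0,0,0,0],[0,0,0,0,0,0],[0,-0.2,0,0,0,0],[0,-0.5,0,0,0,0],[0,-1,0,0,0,0],[0,-1,0,0,0,0],[0,-1,0,0,0,0]], "jaw": 0.05}}

```text
clock: 15.32
eef_pos: [629.9, 216.8, 189.3]
tool_rot: [-1.571, -0.002, 0.58]
force: [0.5, 0.3, -0.4]
width: 44.8
```

Call:
{"fn": "apply_moves", "kwargs": {"targets": [[-0.05,0,-1,0,0,0],[-0.05,0,-1,0,0,0],[-0.05,0,-1,0,0,0],[-0.05,0,-1,0,0,0],[-0.05,0,-1,0,0,0],[-0.05,0,-1,0,0,0],[-0.05,0,-1,0,0,0],[-0.05,0,-1,0,0,0],[0,0,0,0,0,0]], "jaw": 0.5}}

```text
clock: 16.45
eef_pos: [792.7, -65.6, 187.0]
tool_rot: [-1.574, 0.0, 0.574]
force: [-0.1, -1.2, 0.0]
width: 64.1
```

```bash
python3 - <<'E'
from h import *
s=get_image("side");t=get_image("top")
o=np.zeros((560,800,3),np.uint8)
o[:400,:440]=cv2.resize(s[135:185,305:360],(440,400),interpolation=cv2.INTER_CUBIC)
o[:360,440:]=cv2.resize(t[165:225,225:285],(360,360),interpolation=cv2.INTER_CUBIC)
cv2.imwrite("pics/d1.png",np.clip(o[:,:,::-1]*1.6,0,255).astype(np.uint8))
S=read_state();print(S["eef_pos"],S["tool_rot"],S["qpos"])
# tray/spacers fresh: tops
for n,b in(("side",(295,255,360,340)),):
    g=cv2.cvtColor(s,cv2.COLOR_RGB2GRAY);print(g[262:270,330:343]);print(g[299:308,323:337])
E
```

```text
[791.68748293 -59.69649629 187.25046824] [-1.57018067e+00 -1.10593702e-03  5.79478046e-01] [ 0.16647334  0.89012325 -0.31287354  1.00197542  0.25104177  1.2821124
  2.04318336]
[[103  78  72  69  52  44  40  43  55  67  73  88 139]
 [ 74  73  66  50  34  30  29  29  36  52  73  76 104]
 [ 75  74  68  34  25  26  27  28  25  37  64  74  81]
 [ 73  74  67  37  25  27  28  28  29  41  64  74  71]
 [ 71  75  71  54  32  27  29  27  31  49  74  74  71]
 [ 62  74  74  68  51  39  41  40  54  68  75  75  71]
 [ 49  66  74  74  71  70  68  68  72  74  74  73  64]
 [ 35  46  59  71  73  75  75  76  78  75  70  63  55]]
[[80 73 74 72 67 51 41 51 63 73 75 75 80 93]
 [75 72 72 58 35 25 29 32 39 53 72 75 76 85]
 [73 73 66 39 27 31 30 29 27 38 59 75 75 77]
 [73 75 67 33 25 31 29 29 28 31 53 72 74 77]
 [72 74 67 35 27 34 29 25 27 36 55 75 75 76]
 [72 75 71 53 34 28 26 28 32 46 67 75 76 75]
 [71 73 72 68 54 39 36 37 46 62 75 75 73 75]
 [60 73 77 75 75 74 65 65 71 74 77 76 71 70]
 [38 58 74 74 76 76 75 75 76 74 74 72 62 60]]
```

View pics/d1.png

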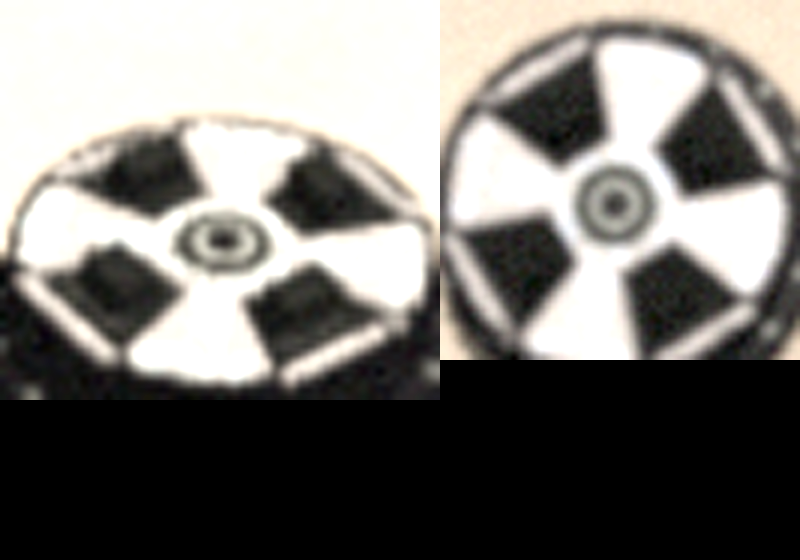

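All four pockets now look the same, lugs equally high, so the damper is seated in the former grey pocket. Both spacers are still at the measured places. On to spacer 1 at (574,−171).

Call:
{"fn": "apply_moves", "kwargs": {"targets": [[-0.87,0.3,0.09,0,0,0],[-0.87,0.3,0.09,0,0,0],[-0.87,0.3,0.09,0,0,0],[-0.87,0.3,0.09,0,0,0],[-0.87,0.3,0.09,0,0,0],[-0.87,0.3,0.1,0,0,0],[-0.86,0.2,0.1,0,0,0],[0,0,0,0,1,0],[0,0,0,0,1,0],[0,0,0,0,1,0],[0,0,0,0,1,0],[0,0,0,0,1,0]], "jaw": 0.4}}

```text
clock: 18.05
eef_pos: [574.3, -169.2, 107.5]
tool_rot: [-1.57, -0.001, -0.12]
force: [-0.5, 0.6, -1.0]
width: 60.0
```

Call:
{"fn": "apply_moves", "kwargs": {"targets": [[0,0,0,0,0.73,0],[0,0,0,0,0,0],[0,0,0,0,0,0]]}}

```text
clock: 18.42
eef_pos: [574.2, -170.3, 106.9]
tool_rot: [-1.57, -0.0, -0.217]
force: [0.8, -0.3, 0.7]
width: 59.7
```

Call:
{"fn": "apply_moves", "kwargs": {"targets": [[0,0.7,0,0,0,0],[0,0.7,0,0,0,0],[0,0.5,0,0,0,0],[0,0,0,0,0,0]]}}

```text
clock: 18.92
eef_pos: [572.7, -170.7, 29.1]
tool_rot: [-1.57, 0.003, -0.219]
force: [-0.6, 0.2, 0.3]
width: 60.1
```

Call:
{"fn": "apply_moves", "kwargs": {"targets": [[0,0.4,0,0,0,0],[0,0.4,0,0,0,0],[0,0.1,0,0,0,0],[0,0,0,0,0,0]]}}

```text
clock: 19.42
eef_pos: [573.8, -171.3, -6.0]
tool_rot: [-1.571, 0.001, -0.22]
force: [-0.7, -0.4, 0.2]
width: 59.9
```

Call:
{"fn": "apply_moves", "kwargs": {"targets": [[0,0,0,0,0,0],[0,0,0,0,0,0],[0,0,0,0,0,0],[0,0,0,0,0,0],[0,0,0,0,0,0],[0,0,0,0,0,0]], "jaw": -1}}

```text
clock: 20.18
eef_pos: [574.6, -171.5, -4.9]
tool_rot: [-1.571, -0.001, -0.22]
force: [-0.6, 0.6, 6.1]
width: 32.7
```

Call:
{"fn": "apply_moves", "kwargs": {"targets": [[0,-0.2,0,0,0,0],[0,-0.3,0,0,0,0],[0,-0.3,0,0,0,0],[0,0,0,0,0,0],[0,0,0,0,0,0],[0,0,0,0,0,0],[0,0,0,0,0,0],[0,0,0,0,0,0]]}}

```text
clock: 21.18
eef_pos: [573.8, -171.3, 26.1]
tool_rot: [-1.571, 0.001, -0.22]
force: [0.4, -0.1, -1.9]
width: 32.5
```

```bash
cat >> h.py <<'E'
def fz(k=8):
    F=[]
    for _ in range(k): get_image("side");F.append(read_state()["force"])
    return np.mean(F,0),np.std(F,0)
E
python3 -c "
from h import *
print(fz());S=read_state();print(S['clock'],S['eef_pos'],S['width'],S['tool_rot'])"
```

```text
(array([-0.15732507, -0.33810537, -0.99391411]), array([0.51123165, 0.50410436, 0.45127588]))
21.575 [ 574.00492592 -171.35688795   26.38877338] 32.77154492529464 [-1.57078393e+00  5.06470735e-05 -2.19825325e-01]
```

Spacer 1 reads about −1.0 N while held, so it's probably the light one. Setting it back down and weighing the other.

Call:
{"fn": "apply_moves", "kwargs": {"targets": [[0,0.3,0,0,0,0],[0,0.3,0,0,0,0],[0,0.14,0,0,0,0],[0,0,0,0,0,0],[0,0,0,0,0,0]]}}

```text
clock: 22.2
eef_pos: [574.1, -171.4, -3.3]
tool_rot: [-1.571, -0.0, -0.22]
force: [0.6, -0.3, -1.0]
width: 32.7
```

Call:
{"fn": "apply_moves", "kwargs": {"targets": [[0,0.05,0,0,0,0],[0,0,0,0,0,0],[0,0,0,0,0,0]]}}

```text
clock: 22.58
eef_pos: [574.4, -171.5, -4.9]
tool_rot: [-1.571, -0.001, -0.22]
force: [-0.0, 0.2, 0.8]
width: 32.2
```

Call:
{"fn": "apply_moves", "kwargs": {"targets": [[0,0,0,0,0,0],[0,0,0,0,0,0],[0,0,0,0,0,0],[0,-0.5,0,0,0,0],[0,-1,0,0,0,0],[0,-0.7,0,0,0,0],[0,0,-0.9,0,0,0],[0,0,-0.9,0,0,0],[0,0,-0.78,0,0,0],[0,0,0,0,0,0],[0,0,0,0,0,0]], "jaw": 0.4}}

```text
clock: 23.95
eef_pos: [552.0, -271.1, 83.7]
tool_rot: [-1.57, -0.001, -0.219]
force: [-0.0, 0.3, -0.1]
width: 59.8
```

```bash
python3 -c "
from h import *
print(fz());S=read_state();print(S['clock'],S['eef_pos'],S['width'],S['tool_rot'])"
```

```text
(array([-0.10492774,  0.0976584 ,  0.14009262]), array([0.37654473, 0.36832337, 0.19355302]))
24.35 [ 551.67141795 -271.54212029   82.78883286] 60.057710700314516 [-1.57063810e+00  1.23898982e-04 -2.19080759e-01]
```

Call:
{"fn": "apply_moves", "kwargs": {"targets": [[0,0.7,0,0,0,0],[0,0.6,0,0,0,0],[0,0.5,0,0,0,0],[0,0.37,0,0,0,0],[0,0,0,0,0,0],[0,0,0,0,0,0]]}}

```text
clock: 25.1
eef_pos: [552.1, -272.3, -3.4]
tool_rot: [-1.571, -0.001, -0.22]
force: [0.7, -0.5, -0.1]
width: 60.0
```

Call:
{"fn": "apply_moves", "kwargs": {"targets": [[0,0,0,0,0,0],[0,0,0,0,0,0],[0,0,0,0,0,0],[0,0,0,0,0,0],[0,0,0,0,0,0],[0,0,0,0,0,0]], "jaw": -1}}

```text
clock: 25.85
eef_pos: [552.2, -272.1, -2.9]
tool_rot: [-1.571, -0.001, -0.22]
force: [-0.5, 1.5, 6.2]
width: 32.1
```

Call:
{"fn": "apply_moves", "kwargs": {"targets": [[0,-0.2,0,0,0,0],[0,-0.3,0,0,0,0],[0,-0.3,0,0,0,0],[0,0,0,0,0,0],[0,0,0,0,0,0],[0,0,0,0,0,0],[0,0,0,0,0,0]]}}

```text
clock: 26.72
eef_pos: [551.2, -272.0, 27.6]
tool_rot: [-1.571, 0.001, -0.22]
force: [0.4, -0.2, -4.4]
width: 32.4
```

```bash
python3 -c "
from h import *
print(fz());S=read_state();print(S['clock'],S['eef_pos'],S['width'],S['tool_rot'],S['qpos'])"
```

```text
(array([ 0.21576896,  0.0186638 , -3.93408084]), array([0.29767807, 0.50567703, 0.32579868]))
27.125 [ 551.49069413 -272.11064764   27.9679309 ] 32.48275214214498 [-1.57079704e+00  4.27652023e-05 -2.19918932e-01] [ 0.47150417  0.78928591 -0.09595145  1.74482881  0.11847557  0.61313182
  1.65764513]
```

Spacer 2 reads −3.9 N against about −1.1 N, so it's the steel one. Carrying it above the hub.

Call:
{"fn": "apply_moves", "kwargs": {"targets": [[0,-0.7,0,0,0,0],[0,-0.8,0,0,0,0],[0,-0.6,0,0,0,0],[-0.1,0,0.5,0,0,0],[-0.1,0,0.8,0,0,0],[-0.1,0,0.8,0,0,0],[-0.1,0,0.8,0,0,0],[-0.1,0,0.8,0,0,0],[-0.1,0,0.8,0,0,0],[-0.1,0,0.8,0,0,0],[-0.1,0,0.8,0,0,0],[-0.1,0,0.8,0,0,0]]}}

```text
clock: 28.62
eef_pos: [574.8, 8.2, 110.5]
tool_rot: [-1.571, 0.003, -0.218]
force: [0.2, 0.1, -3.9]
width: 32.6
```

Call:
{"fn": "apply_moves", "kwargs": {"targets": [[-0.1,0,0.8,0,0,0],[-0.1,0,0.8,0,0,0],[-0.1,0,0.8,0,0,0],[-0.1,0,0.8,0,0,0],[-0.1,0,0.8,0,0,0],[-0.1,0.1,0.6,0,0,0],[0,0.2,0.4,0,0,0],[0,0,0,0,0,0],[0,0,0,0,0,0],[0,0,0,0,0,0]]}}

```text
clock: 29.88
eef_pos: [597.0, 203.8, 100.1]
tool_rot: [-1.572, -0.0, -0.222]
force: [0.7, -0.4, -3.5]
width: 32.6
```

```bash
python3 - <<'E'
from h import *
f=fz(4);S=read_state();print(f,S['clock'],S['eef_pos'],S['width'],S['tool_rot'],abs(S['qd']).max())
s=get_image("side");t=get_image("top")
o=np.zeros((600,800,3),np.uint8)
o[:600,:420]=cv2.resize(s[90:190,295:365],(420,600),interpolation=cv2.INTER_CUBIC)
o[:340,440:760]=cv2.resize(s[255:340,285:365],(320,340),interpolation=cv2.INTER_CUBIC)
o[345:590,440:770]=cv2.resize(t[190:250,360:440],(330,245),interpolation=cv2.INTER_CUBIC)
cv2.imwrite("pics/f1.png",np.clip(o[:,:,::-1]*1.6,0,255).astype(np.uint8))
E
```

```text
(array([-0.03066982, -0.13820029, -4.57487571]), array([0.22038315, 0.5225653 , 0.83485728])) 30.075 [596.97565092 204.89393818 100.27489282] 32.68353497148086 [-1.57075773e+00 -2.97519585e-04 -2.20904415e-01] 0.00633353258734317
```

View pics/f1.png

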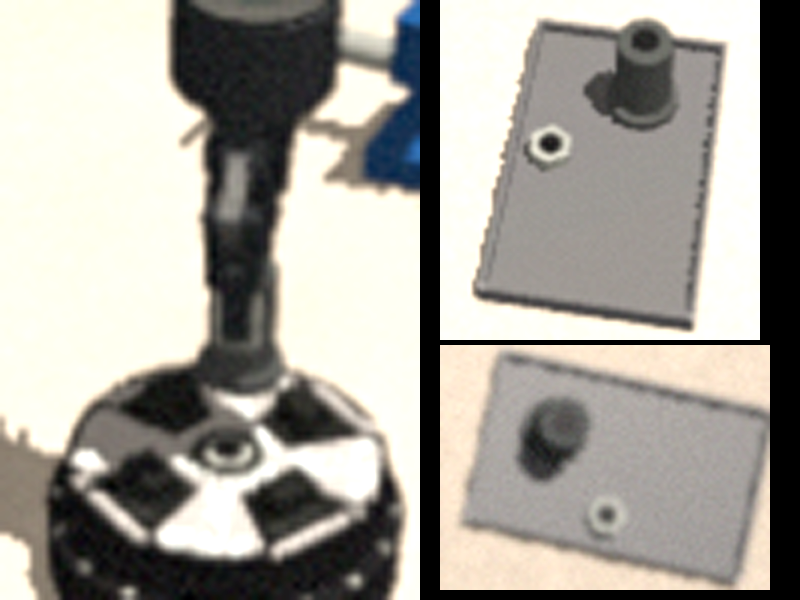

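The light spacer stands upright in the tray and the nut is untouched. The steel spacer hangs upright over the hub, slightly off centre, so I'll correct that and then hand in.

Call:
{"fn": "apply_moves", "kwargs": {"targets": [[-0.04,0,-0.2,0,0,0],[-0.04,0,-0.19,0,0,0],[0,0,0,0,0,0],[0,0,0,0,0,0],[0,0,0,0,0,0],[0,0,0,0,0,0],[0,0,0,0,0,0]]}}

```text
clock: 31.05
eef_pos: [590.2, 191.2, 99.9]
tool_rot: [-1.571, 0.0, -0.22]
force: [0.2, 0.3, -4.4]
width: 32.5
```

```bash
python3 -c "
from h import *
f=fz(4);S=read_state();print(f,S['clock'],S['eef_pos'],S['width'],S['tool_rot'],abs(S['qd']).max())
print(finish_job())"
```

```text
(array([ 0.0727002 , -0.19766497, -3.93945335]), array([0.65386861, 0.60844936, 0.40510377])) 31.25 [590.25664317 191.06106876  99.97621886] 32.311230656283016 [-1.57076780e+00  4.59566869e-05 -2.19867898e-01] 0.002085222197661955
the job is handed in; nothing more can be done
None
```

The job is done and handed in at 31 s; no verdict was reported.

- **Damper:** I pressed it wide end outward into the empty pocket until it hit the hard stop (19 N, within about 0.2 mm of the predicted flush height). Afterwards all four pockets looked the same in both views.
- **Spacers:** Held, they read about 1.1 N (the one on the hub's side of the tray) and 3.9 N, so the second is the steel one. The light one stands upright and released in the tray, and the nut beside it hasn't moved. I didn't check the other bystanders again.
- **Final hold:** The steel spacer is gripped, still and upright, within about 1 mm of the hub's axis as the arm and cameras measure it. Its underside is about 39 mm above the hub face, and the wrist still reads 3.9 N.

**Disagreements:**
- The reported tool height was about 28 mm below the real fingertips, so I set heights from contact and the pictures.
- The finger opening read 1 to 3 mm small.
- The two cameras differed by 2 to 5 mm in x at the damper and spacers. Squeezing the lug both ways dealt with that for the damper.

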